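# Put the sockets back on their strip in order of size

## Robot

A 6-joint arm with a two-finger parallel gripper is mounted at the origin on a cart in front of the work surface, level with it; the furniture and walls round the work are solid. World frame = base frame: x ahead of the robot, y to its left, z up, the work surface at z = 0. Lengths are in m, angles in degrees, forces in N, time in s.
With the tool pointing down it reaches from about 0.3 to 0.75 m from the base axis. Payload 8.5 kg.
Tool frame: the origin (TCP) lies on the centre line of the jaws, within the pads' length; the fingertips stand 11 mm ahead of it and the grasp point (between the pads) lies 8 mm behind it; x points along the fingers, y is the direction in which the jaws open and shut, and the axes are right-handed (so a half turn about x gives the same grasp; the last joint's range is limited). The gripper opens to 85 mm and grips with 20 to 120 N. Pads are 22 mm wide; open, the fingers measure 114 mm over their backs; the gripper's body (76 mm by 85 mm) begins 54 mm behind the grasp point. The pads swing forward as they close: fully open they stand 13 mm farther back than shut.
Start: joints at [-76.965, 21.807, 74.336, -0, 83.858, -12.336], TCP at [0.236, -0.497, 0.215] pointing down, gripper open.
Joint ranges: [-178.18, 178.18], [-50.72, 133.34], [12.68, 142.11], [-81.47, 261.47], [9.98, 163.14], [-165.26, 165.26]. Speed limits (degrees/s): [136.94, 136.94, 180, 180, 180, 180].

## Interface

Orientations are given as a 3x3 rotation matrix whose columns are the frame's x, y, z axes.
In Python, from rig import env gives the robot as it stands.
- The arm moves only by the tool carry_out, never from a script. Its argument "motion" is a list that holds one entry, the list of rows, each a list of 7 numbers: the shift along the tool's x, y, z in cm, then the turn, a rotation vector about the tool's x, y, z in rad, then the finger opening in cm, from 0 to 8.54. A call has 1 to 5 rows; each row is the pose to reach, as a shift and turn from the pose commanded when the call began, along the tool's axes at that moment; what a row does not reach only later rows make up. A row lasts 1/12 s, in which the tool goes at most 41.7 mm and 7.16 degrees, less where a joint would pass 70% of its speed; a pose out of reach is approached as far as the arm can. A call with a gripper value outside its range is refused whole. The fingers move at their own pace and stop on an object; "grip_force" is the grip in N (left out, the last holds). Time passes only in rows, so rows that repeat a pose let the fingers close. It gives the time, the measured TCP pose, the force and the opening at its end, in the units of the state.
- env.observe(): the state, without advancing time (a new reading comes with each control period).
- env.get_image(name): name is "scene" or "side" or "wrist"; returns a dict with "image" (384x512x3 uint8, red, green, blue), "fov_y" (degrees; the focal length in pixels is half the picture's height over the tangent of half this angle, whatever the lens; pixels are square), "cx", "cy" (the principal point, pixels), "R" (3x3) and "t" (3): a world point X has camera coordinates R X + t. Camera axes: x right, y down, z forward; pixel columns grow to the right and rows downward; lengths in m; the calibration is good to about 2 mm. A picture is of the moment at which its call begins. There is no depth.
- env.close_job(): hands the job in, once; it reports no verdict.
The state is a dict: "time_s": time; "q": joint angles; "qvel": joint speeds; "joint_efforts": joint torques, N m; "position": TCP position; "tool_rot": TCP orientation; "ft_force": force on the tool from outside, world axes, zero at the start; "wrist_torque": the same for the moment, N m; "grip_width": finger opening in m.
Only numpy, scipy, OpenCV 4.12 (cv2) and the standard library are available. Lean on these libraries where they do the work, as an engineer would, in place of code of your own. Each camera call takes 0.05 s, during which the arm holds its last target. There are 200 camera calls.

## Task

Stand the four steel sockets on the four yellow rings of the socket strip in order of size, one centred on each ring: the largest on the ring next to the red end cap, then smaller and smaller towards the grey end. Keep them mouth up, do not let any of them fall over, and leave them standing there on their own.

Things in the scene. Friction and masses are not known exactly. Their poses are not given: they have to be found in the camera images.
- socket_1_mid (a point): the smallest of four bright steel deep sockets (for a ratchet wrench), standing upright on its narrower foot with the dark hexagonal mouth up: a round body 30 mm across and 50 mm tall. The point is at its centre, 25 mm above its foot; z runs up its axis. Loose, 0.12 kg or somewhat more or less; grip it across the 30 mm body, on its upper half
- socket_2_mid (a point): the second smallest of four bright steel deep sockets (for a ratchet wrench), standing upright on its narrower foot with the dark hexagonal mouth up: a round body 38 mm across and 58 mm tall. The point is at its centre, 29 mm above its foot; z runs up its axis. Loose, 0.18 kg or somewhat more or less; grip it across the 38 mm body, on its upper half
- socket_3_mid (a point): the second largest of four bright steel deep sockets (for a ratchet wrench), standing upright on its narrower foot with the dark hexagonal mouth up: a round body 46 mm across and 66 mm tall. The point is at its centre, 33 mm above its foot; z runs up its axis. Loose, 0.26 kg or somewhat more or less; grip it across the 46 mm body, on its upper half
- socket_4_mid (a point): the largest of four bright steel deep sockets (for a ratchet wrench), standing upright on its narrower foot with the dark hexagonal mouth up: a round body 54 mm across and 74 mm tall. The point is at its centre, 37 mm above its foot; z runs up its axis. Loose, 0.36 kg or somewhat more or less; grip it across the 54 mm body, on its upper half
- mark_a: flat yellow ring, 62 mm outside, the first from the robot's left of four equal ones in a row (a to d, 85 mm apart) on a dark steel strip, 70 x 395 mm, 10 mm thick, fixed on the bench, lying crosswise before the robot. Origin: ring centre on the strip's top, 10 mm above the bench; y along the strip to the left, x away from the robot, z up
- mark_b: flat yellow ring, 62 mm outside, the second from the robot's left of four equal ones in a row (a to d, 85 mm apart) on a dark steel strip, 70 x 395 mm, 10 mm thick, fixed on the bench, lying crosswise before the robot. Origin: ring centre on the strip's top, 10 mm above the bench; y along the strip to the left, x away from the robot, z up
- mark_c: flat yellow ring, 62 mm outside, the third from the robot's left of four equal ones in a row (a to d, 85 mm apart) on a dark steel strip, 70 x 395 mm, 10 mm thick, fixed on the bench, lying crosswise before the robot. Origin: ring centre on the strip's top, 10 mm above the bench; y along the strip to the left, x away from the robot, z up
- mark_d: flat yellow ring, 62 mm outside, the fourth from the robot's left of four equal ones in a row (a to d, 85 mm apart) on a dark steel strip, 70 x 395 mm, 10 mm thick, fixed on the bench, lying crosswise before the robot. Origin: ring centre on the strip's top, 10 mm above the bench; y along the strip to the left, x away from the robot, z up
- red_end: red end cap, 74 x 24 mm and 8 mm high above the strip, fixed at one end of the strip, left or right from one start to the next (a grey cap of the same shape is at the other end). Origin at the centre of its underside, on the strip's top; 58 mm from the centre of the nearest ring; y along the strip, z up
There are look-alikes about, which are no part of the job. Leave any orange look-alike of the part that bears socket_2_mid alone.

How it is judged (in metres and radians):
At the end, for the whole second after the job is handed in: Each socket stands upright (within 0.1 rad) and still on the strip (height within 5 mm), its centre within 14 mm of the centre of its ring: largest on the ring next to the red end cap, second largest on the next, then the second smallest, smallest on the ring next to the grey cap (((horizontal distance between red_end and mark_a below 0.1 m and horizontal distance between socket_1_mid and mark_d below 0.014 m and horizontal distance between socket_2_mid and mark_c below 0.014 m and horizontal distance between socket_3_mid and mark_b below 0.014 m and horizontal distance between socket_4_mid and mark_a below 0.014 m) or (horizontal distance between red_end and mark_d below 0.1 m and horizontal distance between socket_1_mid and mark_a below 0.014 m and horizontal distance between socket_2_mid and mark_b below 0.014 m and horizontal distance between socket_3_mid and mark_c below 0.014 m and horizontal distance between socket_4_mid and mark_d below 0.014 m)) and height (world z) of socket_1_mid between 0.03 and 0.04 m and angle between each of socket_1_mid, socket_2_mid, socket_3_mid, socket_4_mid's own z axis and vertical below 0.1 rad and linear speed of each of socket_1, socket_2, socket_3, socket_4 below 0.02 m/s and height (world z) of socket_2_mid between 0.034 and 0.044 m and height (world z) of socket_3_mid between 0.038 and 0.048 m and height (world z) of socket_4_mid between 0.042 and 0.052 m); the robot touches nothing.
It fails at once if a socket is knocked or laid over (tilted by more than 0.8 rad) (angle between any of socket_1_mid, socket_2_mid, socket_3_mid, socket_4_mid's own z axis and vertical above 0.8 rad).
It also fails if it takes over 109 s, if anything falls off the work surface, if the arm or the gripper's body presses on something with over 40 N, if the wrist force passes 120 N, or if a joint passes its speed limit or range.

## Working session

There is one attempt and no reset: what is moved stays moved. The work goes in short steps, Python scripts to look and compute and a tool call to move; the robot and the scene stay as the last step left them, time stands still between calls to the robot, and variables do not carry over. Pictures are saved under pics/ and viewed, on a budget of 14 in all, crops included, one or two more only if the job needs it, and the job is handed in when it is done.

Besides the shell and the picture viewer there is one more tool, called after "Call:" by a JSON object that holds its "fn" and its "kwargs", one argument or row to a line. carry_out: Moves the arm, as the interface text tells. Its arguments: {"type":"object","properties":{"motion":{"type":"array","items":{"type":"array","items":{"type":"array","items":{"type":"number"}}}},"grip_force":{"type":"number"}},"required":["motion"]}

```bash
mkdir -p pics; ls
python3 - <<'E'
from rig import env
import cv2,numpy as np
for n in["scene","side","wrist"]:
    d=env.get_image(n); cv2.imwrite(f"pics/{n}0.png",d["image"][:,:,::-1])
    np.savez(f"{n}0.npz",**d)
    print(n,d["fov_y"],d["cx"],d["cy"],np.round(-np.array(d["R"]).T@d["t"],3))
o=env.observe();print(o["time_s"],o["position"],np.round(o["tool_rot"],3),o["grip_width"])
E
```

```text
pics
scene 55.17597933835327 258.90306609362756 193.12432307101435 [ 0.057 -0.407  0.49 ]
side 51.148614135573084 255.84621916895745 191.39640714915785 [ 0.444 -0.667  0.471]
wrist 68.31807698165753 256.2295647854642 191.13825102597696 [ 0.303 -0.464  0.375]
0.15 [ 0.23559049 -0.49673738  0.21495616] [[-0.     0.428 -0.904]
 [ 0.001 -0.904 -0.428]
 [-1.    -0.001 -0.   ]] 0.08525434060322307
```

View pics/scene0.png

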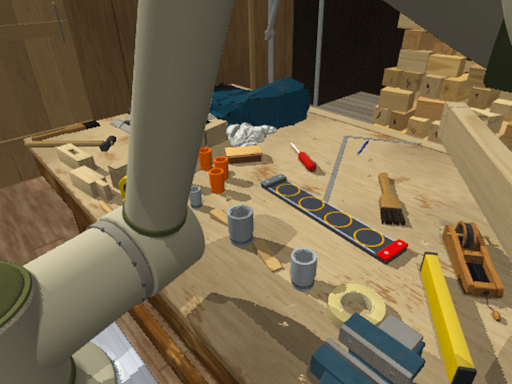

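View pics/side0.png

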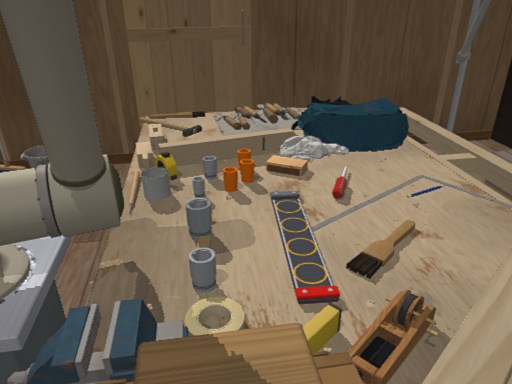

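Run:
```python
import cv2
a=cv2.imread("pics/side0.png")[145:305,130:345]; cv2.imwrite("pics/c1.png",cv2.resize(a,None,fx=3.7,fy=3.7,interpolation=cv2.INTER_CUBIC))
```

```text
(no output)
```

View pics/c1.png

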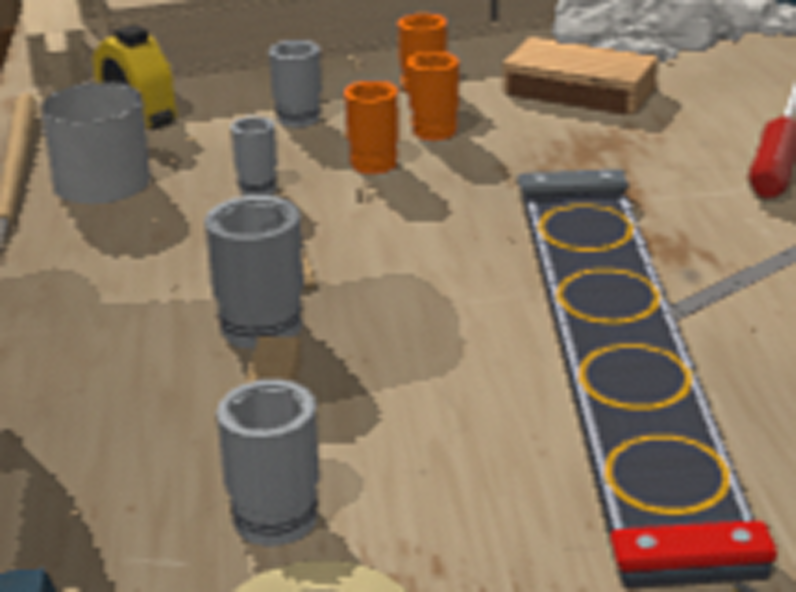

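```bash
cat > h.py <<'E'
import numpy as np
def load(n): return dict(np.load(n+".npz"))
def ray(d,u,v):
    f=192/np.tan(np.radians(float(d["fov_y"]))/2)
    R=d["R"]; c=-R.T@d["t"]
    return c,R.T@np.array([(u-d["cx"])/f,(v-d["cy"])/f,1]),f
def onz(d,u,v,z):
    c,r,f=ray(d,u,v); return c+r*(z-c[2])/r[2]
def proj(d,X):
    p=d["R"]@np.array(X)+d["t"]; f=192/np.tan(np.radians(float(d["fov_y"]))/2)
    return np.array([d["cx"]+f*p[0]/p[2],d["cy"]+f*p[1]/p[2]]),p[2],f
E
python3 - <<'E'
from h import *
d=load("side0"); s=load("scene0")
H=dict(near=(267,408,98),second=(254,222,93),small=(253,125,42),far=(295,50,50))
for k,(u,v,w) in H.items():
    for h,D in((.05,30),(.058,38),(.066,46),(.074,54)):
        X=onz(d,130+u/3.7,145+v/3.7,h); _,z,f=proj(d,X)
        print(k,h,D,"dia",round(w/3.7*z/f*1000,1),X.round(3),"scene",proj(s,X)[0].round(0))
for u,v in((585,228),(609,296),(635,377),(667,474),(694,545)):
    X=onz(d,130+u/3.7,145+v/3.7,.01);print(X.round(4),proj(s,X)[0].round(0))
E
```

```text
near 0.05 30 dia 47.3 [ 0.441 -0.068  0.05 ] scene [297. 257.]
near 0.058 38 dia 46.4 [ 0.441 -0.079  0.058] scene [302. 256.]
near 0.066 46 dia 45.5 [ 0.441 -0.091  0.066] scene [307. 256.]
near 0.074 54 dia 44.6 [ 0.441 -0.102  0.074] scene [312. 256.]
second 0.05 30 dia 55.5 [0.442 0.124 0.05 ] scene [232. 213.]
second 0.058 38 dia 54.4 [0.442 0.109 0.058] scene [236. 213.]
second 0.066 46 dia 53.4 [0.442 0.094 0.066] scene [240. 213.]
second 0.074 54 dia 52.3 [0.442 0.079 0.074] scene [245. 213.]
small 0.05 30 dia 28.6 [0.446 0.264 0.05 ] scene [197. 189.]
small 0.058 38 dia 28.0 [0.446 0.246 0.058] scene [201. 189.]
small 0.066 46 dia 27.5 [0.446 0.228 0.066] scene [205. 188.]
small 0.074 54 dia 27.0 [0.446 0.211 0.074] scene [209. 188.]
far 0.05 30 dia 38.1 [0.483 0.396 0.05 ] scene [181. 166.]
far 0.058 38 dia 37.4 [0.482 0.376 0.058] scene [184. 166.]
far 0.066 46 dia 36.7 [0.481 0.356 0.066] scene [188. 166.]
far 0.074 54 dia 36.0 [0.48  0.336 0.074] scene [191. 166.]
[0.6524 0.1525 0.01  ] [290. 190.]
[0.6468 0.0679 0.01  ] [314. 204.]
[ 0.6398 -0.0168  0.01  ] [340. 220.]
[ 0.6333 -0.1009  0.01  ] [371. 238.]
[ 0.6309 -0.1535  0.01  ] [393. 250.]
```

Call:
{"fn": "carry_out", "kwargs": {
  "motion": [
    [[0,-27.9,-35.9,-1.129,0,0,8.5],[0,-27.9,-35.9,-1.129,0,0,8.5],[0,-27.9,-35.9,-1.129,0,0,8.5],[0,-27.9,-35.9,-1.129,0,0,8.5],[0,-27.9,-35.9,-1.129,0,0,8.5]]
  ],
  "grip_force": 50
}}

```text
time_s: 0.57
position: [0.3298, -0.309, 0.2153]
tool_rot: [[-0.0, 0.879, -0.477], [0.0, -0.477, -0.879], [-1.0, -0.0, -0.0]]
ft_force: [1.2, -1.0, 0.3]
grip_width: 0.0848
```

```bash
cat > go.py <<'E'
import sys,numpy as np
from rig import env
from scipy.spatial.transform import Rotation as Ro
def go(x,y,z):
    o=env.observe();T=np.array(o["tool_rot"]);p=np.array(o["position"])
    G=np.array([[0,1,0],[0,0,-1],[-1,0,0]],float)
    print("t",round(o["time_s"],2),"p",p.round(4),"w",round(o["grip_width"],4),"F",np.round(o["ft_force"],1))
    print("shift cm",(T.T@(np.array([x,y,z])-p)*100).round(2),"rv",Ro.from_matrix(T.T@G).as_rotvec().round(3))
if __name__=="__main__": go(*map(float,sys.argv[1:]))
E
python3 go.py .441 -.091 .2
```

```text
t 0.57 p [ 0.3298 -0.309   0.2153] w 0.0848 F [ 1.2 -1.   0.3]
shift cm [  1.53  -0.63 -24.46] rv [-0.497 -0.     0.   ]
```

Call:
{"fn": "carry_out", "kwargs": {
  "motion": [
    [[1.5,-0.6,-24.5,-0.497,0,0,8.5],[1.5,-0.6,-24.5,-0.497,0,0,8.5],[1.5,-0.6,-24.5,-0.497,0,0,8.5],[1.5,-0.6,-24.5,-0.497,0,0,8.5],[1.5,-0.6,-24.5,-0.497,0,0,8.5]]
  ]
}}

```text
time_s: 0.98
position: [0.4256, -0.1243, 0.2026]
tool_rot: [[0.0, 1.0, 0.0], [-0.0, 0.0, -1.0], [-1.0, 0.0, 0.0]]
ft_force: [1.0, -0.9, 0.5]
grip_width: 0.0847
```

```bash
cat > pic.py <<'E'
import sys,cv2,numpy as np
from rig import env
n,k=sys.argv[1:3]
d=env.get_image(n);np.savez(k+".npz",**d);cv2.imwrite(f"pics/{k}.png",d["image"][:,:,::-1])
R=np.array(d["R"]);print(np.round(-R.T@d["t"],3),np.round(R[2],2))
E
python3 pic.py wrist w1;python3 go.py .441 -.091 .2
```

```text
[ 0.425 -0.049  0.363] [ 0.   -0.29 -0.96]
t 1.03 p [ 0.4275 -0.1182  0.2022] w 0.0851 F [-1.8  4.2 -1.2]
shift cm [ 0.23  1.35 -2.72] rv [ 0.001 -0.003 -0.   ]
```

View pics/w1.png

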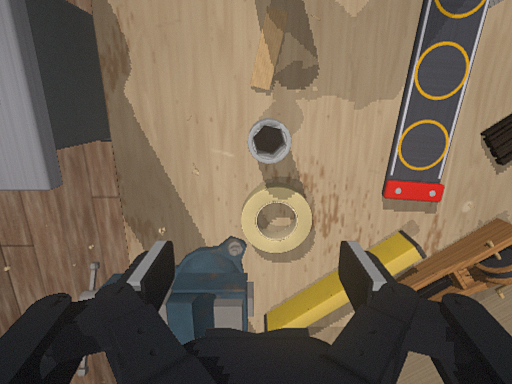

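The wrist view shows socket 3 with its rim centre at about (270,140). Ring d, next to the red cap, is at (424,145), and ring c is at (442,71).

Run:
```python
from h import *
import cv2
d=load("w1");g=cv2.cvtColor(d["image"],cv2.COLOR_RGB2GRAY)
print("s3",onz(d,270,140,.066).round(4))
hsv=cv2.cvtColor(d["image"],cv2.COLOR_RGB2HSV)
m=cv2.inRange(hsv,(15,150,120),(28,255,255))
cs,_=cv2.findContours(m,cv2.RETR_EXTERNAL,cv2.CHAIN_APPROX_NONE)
for c in cs:
    if len(c)>60:
        e=cv2.fitEllipse(c);print(np.round(e[0],1),np.round(e[1],1),onz(d,*e[0],.01).round(4))
c,r=cv2.minEnclosingCircle(np.array([[0,0]]))
x=cv2.HoughCircles(g[90:190,210:330],cv2.HOUGH_GRADIENT,1,15,param1=100,param2=20,minRadius=10,maxRadius=28)
for u,v,r in x[0][:4]: print("hough",u+210,v+90,r,onz(d,u+210,v+90,.066).round(4))
```

```text
s3 [ 0.4399 -0.0843  0.066 ]
[311.5 302.1] [32.9 96.4] [ 0.5075 -0.329   0.01  ]
[395.1 253.1] [35.8 43.5] [ 0.6197 -0.2476  0.01  ]
[422.8 144.5] [45.1 53.9] [ 0.6322 -0.0966  0.01  ]
[441.2  70.2] [49.6 61.3] [ 0.6388 -0.0113  0.01  ]
[462.1 -10.5] [47.2 58.2] [0.6458 0.0686 0.01  ]
hough 269.5 139.5 22.9 [ 0.4394 -0.0838  0.066 ]
```

Call:
{"fn": "carry_out", "kwargs": {
  "motion": [
    [[4.2,1.3,-3.3,0,0,0,8.5],[4.2,1.3,-3.3,0,0,0,8.5],[4.2,1.3,-3.3,0,0,0,8.5],[4.2,1.3,-3.3,0,0,0,8.5],[4.2,1.3,-3.3,0,0,0,8.5]]
  ]
}}

```text
time_s: 1.45
position: [0.4387, -0.0944, 0.1615]
tool_rot: [[0.001, 1.0, -0.007], [-0.001, -0.007, -1.0], [-1.0, 0.001, 0.001]]
ft_force: [-0.7, 0.2, 0.1]
grip_width: 0.085
```

```bash
cat > hc.py <<'E'
import sys,cv2
from h import *
# usage: name x y ztop rad_m : find round rim near predicted spot
n=sys.argv[1];x,y,z,rad=map(float,sys.argv[2:6])
d=load(n);(u,v),Z,f=proj(d,[x,y,z]);r=f*rad/Z
g=cv2.cvtColor(d["image"],cv2.COLOR_RGB2GRAY)
k=int(2.2*r);u0,v0=max(int(u)-k,0),max(int(v)-k,0)
c=cv2.HoughCircles(cv2.resize(g[v0:v0+2*k,u0:u0+2*k],None,fx=3,fy=3,interpolation=cv2.INTER_CUBIC),cv2.HOUGH_GRADIENT,1,15,param1=120,param2=20,minRadius=int(2.5*r),maxRadius=int(3.5*r))
print("pred",round(u),round(v),round(r,1))
if c is not None:
    for a,b,q in c[0][:3]:
        a,b=a/3+u0,b/3+v0;print(round(a,1),round(b,1),round(q/3,1),onz(d,a,b,z).round(4))
E
python3 pic.py wrist w2;python3 go.py .440 -.085 .16; python3 hc.py w2 .44 -.087 .066 .023
```

```text
[ 0.439 -0.019  0.321] [-0.   -0.29 -0.96]
t 1.5 p [ 0.4388 -0.0945  0.1617] w 0.0848 F [-0.2 -0.3  0.7]
shift cm [ 0.16  0.12 -0.95] rv [-0.007  0.001 -0.002]
pred 257 180 24.6
257.5 179.5 23.3 [ 0.44   -0.0861  0.066 ]
256.5 173.2 23.2 [ 0.4391 -0.08    0.066 ]
259.2 184.8 23.3 [ 0.4415 -0.0912  0.066 ]
```

View pics/w2.png

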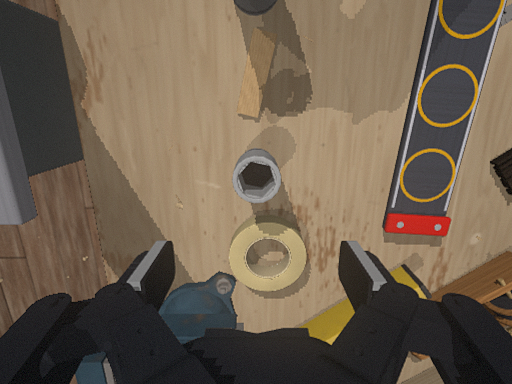

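Socket 3's rim centre is at (257,179), which gives (0.440,-0.087). The rings are clear as well, with d at (428,175) and c at (447,95).

```bash
cat > rings.py <<'E'
import sys,cv2
from h import *
d=load(sys.argv[1])
m=cv2.inRange(cv2.cvtColor(d["image"],cv2.COLOR_RGB2HSV),(15,150,120),(28,255,255))
cs,_=cv2.findContours(m,cv2.RETR_EXTERNAL,cv2.CHAIN_APPROX_NONE)
for c in cs:
    if len(c)>60:
        e=cv2.fitEllipse(c);X=onz(d,*e[0],.01)
        if .6<X[0]<.68 and -.15<X[1]<.2: print(np.round(e[0],1),np.round(e[1],1),X.round(4))
E
python3 rings.py w2; python3 go.py .440 -.087 .040
```

```text
[427.1 174.9] [48.5 58.4] [ 0.6323 -0.0968  0.01  ]
[447.3  95.2] [54.3 67. ] [ 0.6389 -0.0113  0.01  ]
[471.1   1.4] [58.  74.5] [0.6454 0.0735 0.01  ]
t 1.5 p [ 0.4388 -0.0945  0.1617] w 0.0848 F [-0.2 -0.3  0.7]
shift cm [12.16  0.1  -0.77] rv [-0.007  0.001 -0.002]
```

Call:
{"fn": "carry_out", "kwargs": {
  "motion": [
    [[8,0.1,-0.55,-0.007,0,0,8.5],[8,0.1,-0.55,-0.007,0,0,8.5],[12.1,0.1,-0.55,-0.007,0,0,8.5],[12.1,0.1,-0.55,-0.007,0,0,8.5],[12.1,0.1,-0.55,-0.007,0,0,8.5]]
  ]
}}

```text
time_s: 1.92
position: [0.4392, -0.0886, 0.0399]
tool_rot: [[-0.002, 1.0, -0.0], [0.001, -0.0, -1.0], [-1.0, -0.002, -0.001]]
ft_force: [-0.3, -0.3, 1.2]
grip_width: 0.0848
```

Call:
{"fn": "carry_out", "kwargs": {
  "motion": [
    [[0,0,0,0,0,0,4],[0,0,0,0,0,0,4],[0,0,0,0,0,0,4],[0,0,0,0,0,0,4],[0,0,0,0,0,0,4]]
  ]
}}

```text
time_s: 2.33
position: [0.4403, -0.0885, 0.0418]
tool_rot: [[0.003, 1.0, 0.001], [-0.002, 0.001, -1.0], [-1.0, 0.003, 0.002]]
ft_force: [-2.8, -0.2, 14.8]
grip_width: 0.0433
```

Call:
{"fn": "carry_out", "kwargs": {
  "motion": [
    [[0,0,0,0,0,0,4],[0,0,0,0,0,0,4],[0,0,0,0,0,0,4],[0,0,0,0,0,0,4],[0,0,0,0,0,0,4]]
  ]
}}

```text
time_s: 2.75
position: [0.4403, -0.0885, 0.0418]
tool_rot: [[0.003, 1.0, 0.001], [-0.002, 0.001, -1.0], [-1.0, 0.003, 0.002]]
ft_force: [-4.1, -0.7, 15.1]
grip_width: 0.0434
```

```bash
python3 go.py .639 -.013 .15
```

```text
t 2.75 p [ 0.4403 -0.0885  0.0418] w 0.0434 F [-4.1 -0.7 15.1]
shift cm [-10.77  19.92  -7.5 ] rv [ 0.001  0.002 -0.003]
```

Call:
{"fn": "carry_out", "kwargs": {
  "motion": [
    [[-4,0,0,0,0,0,4],[-8,0,0,0,0,0,4],[-11,3,-1.1,0,0,0,4],[-11,7,-2.6,0,0,0,4],[-11,10.9,-4.1,0,0,0,4]]
  ]
}}

```text
time_s: 3.17
position: [0.5477, -0.0476, 0.1534]
tool_rot: [[0.006, 1.0, -0.0], [-0.002, -0.0, -1.0], [-1.0, 0.006, 0.002]]
ft_force: [1.4, -0.9, -2.5]
grip_width: 0.0429
```

Call:
{"fn": "carry_out", "kwargs": {
  "motion": [
    [[0,3.6,-1.4,0,0,0,4],[0,6.6,-2.5,0,0,0,4],[0,9,-3.4,0,0,0,4],[0,9,-3.4,0,0,0,4],[0,9,-3.4,0,0,0,4]]
  ]
}}

```text
time_s: 3.58
position: [0.6361, -0.0131, 0.1497]
tool_rot: [[-0.0, 1.0, 0.002], [-0.0, 0.002, -1.0], [-1.0, -0.0, 0.0]]
ft_force: [-0.0, 0.5, -3.3]
grip_width: 0.0432
```

```bash
python3 pic.py wrist w3; python3 go.py .6392 -.0137 .053;python3 rings.py w3
```

```text
[0.636 0.062 0.31 ] [ 0.   -0.29 -0.96]
t 3.63 p [ 0.6354 -0.0136  0.1498] w 0.0432 F [-0.6 -0.9 -1.9]
shift cm [9.68 0.39 0.01] rv [0.002 0.    0.001]
[257.7 175.6] [52.7 54.1] [ 0.6376 -0.0119  0.01  ]
[264.5  92.6] [60.8 65.1] [0.6441 0.0735 0.01  ]
[272.4  -5. ] [63.8 72.7] [0.6504 0.1578 0.01  ]
```

View pics/w3.png

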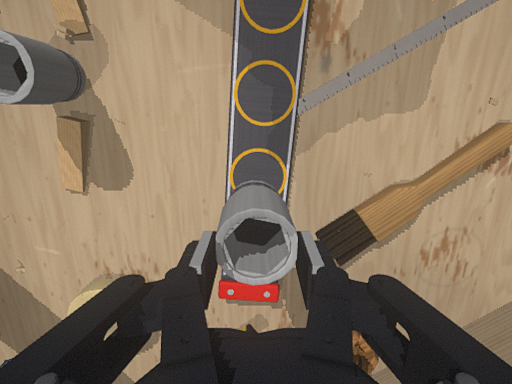

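Socket 3 is held upright, with its rim centre at about (257,246). Ring b is at (264,93), and ring c is partly hidden behind the socket.

```bash
python3 - <<'E'
from h import *
d=load("w3");print(onz(d,257,246,.174))
E
python3 hc.py w3 .6355 -.0136 .174 .023
```

```text
[ 0.6363958  -0.00996644  0.174     ]
pred 255 252 42.8
256.2 239.5 45.4 [ 0.6359 -0.0061  0.174 ]
259.2 246.2 38.4 [ 0.6376 -0.0101  0.174 ]
249.2 232.2 48.0 [ 0.6323 -0.0019  0.174 ]
```

Call:
{"fn": "carry_out", "kwargs": {
  "motion": [
    [[3,0.3,0.1,0,0,0,4],[6,0.3,0.1,0,0,0,4],[8.5,0.3,0.1,0,0,0,4],[9.2,0.3,0.1,0,0,0,4],[9.7,0.3,0.1,0,0,0,4]]
  ]
}}

```text
time_s: 4.05
position: [0.6378, -0.0151, 0.0524]
tool_rot: [[-0.002, 1.0, 0.0], [0.0, 0.0, -1.0], [-1.0, -0.002, -0.0]]
ft_force: [0.5, 0.4, -1.5]
grip_width: 0.043
```

Call:
{"fn": "carry_out", "kwargs": {
  "motion": [
    [[0.1,0,0,0,0,0,4],[0.1,0,0,0,0,0,4.8],[0.1,0,0,0,0,0,5.5],[0.1,0,0,0,0,0,7.5],[0.1,0,0,0,0,0,8.5]]
  ]
}}

```text
time_s: 4.47
position: [0.6393, -0.0148, 0.0528]
tool_rot: [[0.002, 1.0, 0.001], [-0.0, 0.001, -1.0], [-1.0, 0.002, 0.0]]
ft_force: [0.2, 0.1, 0.5]
grip_width: 0.0768
```

Call:
{"fn": "carry_out", "kwargs": {
  "motion": [
    [[0,0,0,0,0,0,8.5],[-3,0,0,0,0,0,8.5],[-6,0,0,0,0,0,8.5],[-9,0,0,0,0,0,8.5],[-11,0,0,0,0,0,8.5]]
  ]
}}

```text
time_s: 4.88
position: [0.6395, -0.0148, 0.1651]
tool_rot: [[0.004, 1.0, 0.001], [-0.001, 0.001, -1.0], [-1.0, 0.004, 0.001]]
ft_force: [0.7, 0.4, 0.3]
grip_width: 0.085
```

```bash
python3 go.py .4415 .082 .16
```

```text
t 4.88 p [ 0.6395 -0.0148  0.1651] w 0.085 F [0.7 0.4 0.3]
shift cm [  0.43 -19.79  -9.7 ] rv [ 0.001  0.001 -0.004]
```

Call:
{"fn": "carry_out", "kwargs": {
  "motion": [
    [[0.2,-3.6,-1.8,0,0,0,8.5],[0.4,-7.2,-3.5,0,0,0,8.5],[0.4,-10.8,-5.3,0,0,0,8.5],[0.4,-14.4,-7.1,0,0,0,8.5],[0.4,-17.5,-8.6,0,0,0,8.5]]
  ]
}}

```text
time_s: 5.3
position: [0.4613, 0.072, 0.1579]
tool_rot: [[0.0, 1.0, 0.001], [0.0, 0.001, -1.0], [-1.0, 0.0, -0.0]]
ft_force: [0.4, 0.7, 0.0]
grip_width: 0.0851
```

Call:
{"fn": "carry_out", "kwargs": {
  "motion": [
    [[0,-2.3,-1.1,0,0,0,8.5],[0,-2.3,-1.1,0,0,0,8.5],[0,-2.3,-1.1,0,0,0,8.5],[0,-2.3,-1.1,0,0,0,8.5]]
  ]
}}

```text
time_s: 5.63
position: [0.4418, 0.0818, 0.1581]
tool_rot: [[0.002, 1.0, 0.001], [-0.0, 0.001, -1.0], [-1.0, 0.002, 0.0]]
ft_force: [0.0, 0.0, 0.9]
grip_width: 0.0849
```

```bash
python3 pic.py wrist w4;python3 pic.py side s4; python3 go.py .4415 .082 .047; python3 hc.py w4 .4415 .082 .074 .027;python3 rings.py w4; python3 hc.py s4 .638 -.013 .076 .023
```

```text
[0.441 0.157 0.318] [ 0.   -0.29 -0.96]
[ 0.444 -0.667  0.471] [ 0.14  0.88 -0.45]
t 5.73 p [0.4418 0.0816 0.1577] w 0.0849 F [ 0.6  0.3 -0.2]
shift cm [11.07 -0.04 -0.04] rv [ 0.     0.    -0.001]
pred 256 191 29.9
255.5 182.5 26.7 [0.4412 0.0904 0.074 ]
252.2 177.5 25.4 [0.4382 0.095  0.074 ]
251.2 186.8 25.1 [0.4373 0.0863 0.074 ]
[418.  250.4] [41.7 50.8] [ 0.6391 -0.0129  0.01  ]
[436.1 182.7] [48.3 58.5] [0.6452 0.0727 0.01  ]
[457.7 103.5] [53.9 67.1] [0.6518 0.1581 0.01  ]
pred 302 218 11.8
```

View pics/w4.png

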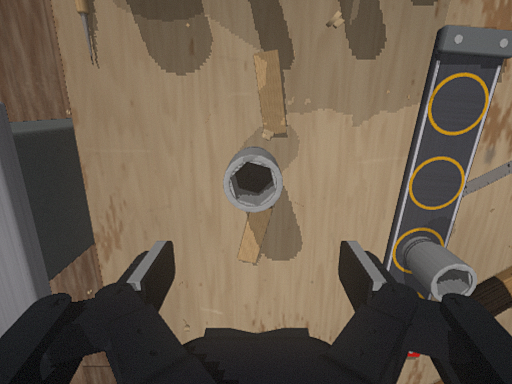

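Socket 4's rim centre is at (254,182), about 60 px across, which matches 54 mm. Socket 3 stands on ring c near (418,248).

Call:
{"fn": "carry_out", "kwargs": {
  "motion": [
    [[0,-0.1,-0.8,0,0,0,8.5],[4,-0.1,-0.8,0,0,0,8.5],[8,-0.1,-0.8,0,0,0,8.5],[11,-0.1,-0.8,0,0,0,8.5],[11,-0.1,-0.8,0,0,0,8.5]]
  ]
}}

```text
time_s: 6.15
position: [0.4372, 0.0903, 0.0433]
tool_rot: [[-0.01, 1.0, 0.0], [0.001, 0.0, -1.0], [-1.0, -0.01, -0.001]]
ft_force: [-0.4, -0.9, -0.5]
grip_width: 0.0849
```

Call:
{"fn": "carry_out", "kwargs": {
  "motion": [
    [[0,0,0,0,0,0,4.8],[0,0,0,0,0,0,4.8],[0,0,0,0,0,0,4.8],[0,0,0,0,0,0,4.8],[0,0,0,0,0,0,4.8]]
  ]
}}

```text
time_s: 6.57
position: [0.4408, 0.0901, 0.0499]
tool_rot: [[0.004, 1.0, 0.001], [-0.0, 0.001, -1.0], [-1.0, 0.004, 0.0]]
ft_force: [-3.2, -0.4, 7.5]
grip_width: 0.0508
```

Call:
{"fn": "carry_out", "kwargs": {
  "motion": [
    [[0,0,0,0,0,0,4.8],[0,0,0,0,0,0,4.8],[-4,0,0,0,0,0,4.8],[-8,0,0,0,0,0,4.8],[-12,0,0,0,0,0,4.8]]
  ]
}}

```text
time_s: 6.98
position: [0.4392, 0.0902, 0.1706]
tool_rot: [[0.001, 1.0, 0.001], [0.0, 0.001, -1.0], [-1.0, 0.001, -0.0]]
ft_force: [1.1, -0.1, -4.6]
grip_width: 0.051
```

```bash
python3 go.py .632 -.098 .17
```

```text
t 6.98 p [0.4392 0.0902 0.1706] w 0.051 F [ 1.1 -0.1 -4.6]
shift cm [ 0.08 19.26 18.84] rv [ 0.001 -0.    -0.001]
```

Call:
{"fn": "carry_out", "kwargs": {
  "motion": [
    [[0,2.8,2.7,0,0,0,4.8],[0,5.6,5.5,0,0,0,4.8],[0,8.4,8.2,0,0,0,4.8],[0,11.2,10.9,0,0,0,4.8],[0,14,13.7,0,0,0,4.8]]
  ]
}}

```text
time_s: 7.4
position: [0.5808, -0.0481, 0.1693]
tool_rot: [[0.002, 1.0, 0.001], [-0.0, 0.001, -1.0], [-1.0, 0.002, 0.0]]
ft_force: [0.7, 0.4, -4.1]
grip_width: 0.0511
```

Call:
{"fn": "carry_out", "kwargs": {
  "motion": [
    [[0,2.5,2.4,0,0,0,4.8],[0,4.5,4.4,0,0,0,4.8],[0,5.3,5.2,0,0,0,4.8],[0,5.3,5.2,0,0,0,4.8],[0,5.3,5.2,0,0,0,4.8]]
  ]
}}

```text
time_s: 7.82
position: [0.6326, -0.0988, 0.1683]
tool_rot: [[0.0, 1.0, 0.0], [0.0, 0.0, -1.0], [-1.0, 0.0, -0.0]]
ft_force: [0.0, -0.5, -4.5]
grip_width: 0.0507
```

```bash
python3 pic.py wrist w5;python3 pic.py side s5; python3 go.py .632 -.098 .061; python3 rings.py w5; python3 hc.py w5 .632 -.098 .194 .027
```

```text
[ 0.632 -0.023  0.328] [ 0.   -0.29 -0.96]
[ 0.444 -0.667  0.471] [ 0.14  0.88 -0.45]
t 7.92 p [ 0.6323 -0.0978  0.1685] w 0.0509 F [-0.4 -0.3 -4.3]
shift cm [10.75 -0.03  0.02] rv [ 0.002 -0.    -0.   ]
[255.  171.1] [50.2 50.9] [ 0.6312 -0.0968  0.01  ]
[261.4  91.5] [56.2 61.4] [ 0.6381 -0.0102  0.01  ]
[268.    0.8] [60.  68.3] [0.6441 0.0733 0.01  ]
pred 255 251 50.8
255.8 244.8 43.2 [ 0.6323 -0.0942  0.194 ]
252.2 235.5 53.3 [ 0.6304 -0.0888  0.194 ]
257.8 238.8 47.4 [ 0.6334 -0.0907  0.194 ]
```

View pics/w5.png

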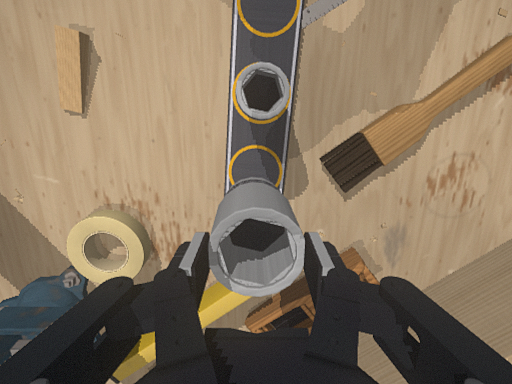

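Held socket 4's rim is centred at about (256,248), above ring d at (255,171). Socket 3's rim is at (262,89), on ring c.

```bash
python3 hc.py w5 .638 -.012 .076 .023; python3 -c "
from h import *
d=load('w5');print(onz(d,262.5,89.5,.076),onz(d,256.5,248,.192))"
```

```text
pred 263 90 27.4
261.8 90.2 28.5 [ 0.6373 -0.0119  0.076 ]
261.2 95.5 28.1 [ 0.6368 -0.0162  0.076 ]
267.5 90.2 31.5 [ 0.6421 -0.0119  0.076 ]
[ 0.63784743 -0.01141441  0.076     ] [ 0.63268363 -0.09714368  0.192     ]
```

Socket 3 sits within about 2 mm of ring c's centre. I'll place socket 4 now.

Call:
{"fn": "carry_out", "kwargs": {
  "motion": [
    [[3.5,0,0,0,0,0,4.8],[7,0,0,0,0,0,4.8],[9.5,0,0,0,0,0,4.8],[10.2,0,0,0,0,0,4.8],[10.7,0,0,0,0,0,4.8]]
  ]
}}

```text
time_s: 8.33
position: [0.6323, -0.0979, 0.0605]
tool_rot: [[-0.001, 1.0, 0.002], [0.001, 0.002, -1.0], [-1.0, -0.001, -0.001]]
ft_force: [-0.2, -0.2, -3.7]
grip_width: 0.0512
```

Call:
{"fn": "carry_out", "kwargs": {
  "motion": [
    [[0.1,0,0,0,0,0,4.8],[0.1,0,0,0,0,0,5.4],[0.1,0,0,0,0,0,6],[0.1,0,0,0,0,0,7.5],[0.1,0,0,0,0,0,8.5]]
  ]
}}

```text
time_s: 8.75
position: [0.6336, -0.099, 0.0611]
tool_rot: [[0.003, 1.0, 0.001], [-0.001, 0.001, -1.0], [-1.0, 0.003, 0.001]]
ft_force: [-0.2, 0.6, -0.4]
grip_width: 0.0816
```

Call:
{"fn": "carry_out", "kwargs": {
  "motion": [
    [[0,0,0,0,0,0,8.5],[-3,0,0,0,0,0,8.5],[-6,0,0,0,0,0,8.5],[-9,0,0,0,0,0,8.5],[-12,0,0,0,0,0,8.5]]
  ]
}}

```text
time_s: 9.17
position: [0.6328, -0.0987, 0.1815]
tool_rot: [[0.001, 1.0, 0.001], [-0.0, 0.001, -1.0], [-1.0, 0.001, 0.0]]
ft_force: [1.3, 1.0, -0.2]
grip_width: 0.085
```

```bash
python3 go.py .4455 .262 .17
```

```text
t 9.17 p [ 0.6328 -0.0987  0.1815] w 0.085 F [ 1.3  1.  -0.2]
shift cm [  1.14 -18.7  -36.09] rv [ 0.001  0.    -0.001]
```

Call:
{"fn": "carry_out", "kwargs": {
  "motion": [
    [[0,-1.7,-3.4,0,0,0,8.5],[0,-3.5,-6.8,0,0,0,8.5],[0,-5.2,-10.1,0,0,0,8.5],[0,-7,-13.5,0,0,0,8.5],[0,-8.8,-17,0,0,0,8.5]]
  ]
}}

```text
time_s: 9.58
position: [0.5438, 0.0723, 0.1801]
tool_rot: [[0.001, 1.0, 0.0], [-0.0, 0.0, -1.0], [-1.0, 0.001, 0.0]]
ft_force: [0.4, 0.8, 0.3]
grip_width: 0.085
```

Call:
{"fn": "carry_out", "kwargs": {
  "motion": [
    [[0.3,-1.8,-3.6,0,0,0,8.5],[0.6,-3.6,-7.2,0,0,0,8.5],[0.9,-5.4,-10.8,0,0,0,8.5],[1.1,-7.2,-14.2,0,0,0,8.5],[1.1,-8.5,-17,0,0,0,8.5]]
  ]
}}

```text
time_s: 10.0
position: [0.4578, 0.2431, 0.1689]
tool_rot: [[-0.0, 1.0, 0.002], [0.0, 0.002, -1.0], [-1.0, -0.0, -0.0]]
ft_force: [-0.8, 0.4, 0.9]
grip_width: 0.0852
```

Call:
{"fn": "carry_out", "kwargs": {
  "motion": [
    [[0,-1.2,-2,0,0,0,8.5],[0,-1.2,-2,0,0,0,8.5],[0,-1.2,-2,0,0,0,8.5]]
  ]
}}

```text
time_s: 10.25
position: [0.4472, 0.2618, 0.1691]
tool_rot: [[0.001, 1.0, 0.003], [0.0, 0.003, -1.0], [-1.0, 0.001, -0.0]]
ft_force: [0.1, -0.6, -0.3]
grip_width: 0.0851
```

```bash
python3 pic.py wrist w6; python3 go.py .4455 .264 .028; python3 rings.py w6; python3 hc.py w6 .4455 .264 .05 .015
```

```text
[0.447 0.337 0.329] [ 0.   -0.29 -0.96]
t 10.3 p [0.4478 0.261  0.169 ] w 0.0849 F [0.3 0.  0.6]
shift cm [14.1  -0.24 -0.3 ] rv [ 0.002 -0.    -0.001]
[417.3 253.8] [41.  50.4] [0.6515 0.1569 0.01  ]
pred 255 180 14.7
252.5 175.8 14.5 [0.4434 0.2678 0.05  ]
253.2 168.2 13.4 [0.4441 0.2758 0.05  ]
```

View pics/w6.png

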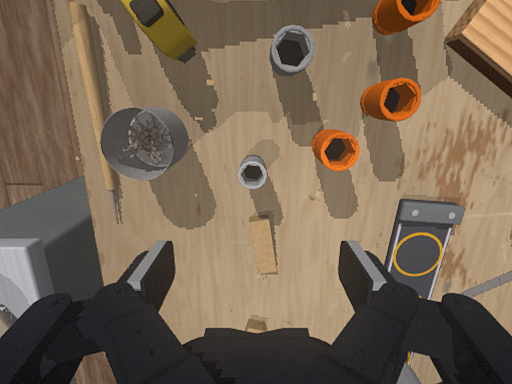

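Socket 1's rim is at (252,174), socket 2's is at (292,51), and ring a is at (417,254). There's a cup to the left and an orange look-alike to the right, so I'll go in with the jaws only partly open.

Call:
{"fn": "carry_out", "kwargs": {
  "motion": [
    [[0,-0.4,-0.8,0,0,0,5.5],[3,-0.4,-0.8,0,0,0,5.5],[6,-0.4,-0.8,0,0,0,5.5],[8,-0.4,-0.8,0,0,0,5.5],[8,-0.4,-0.8,0,0,0,5.5]]
  ]
}}

```text
time_s: 10.72
position: [0.442, 0.2679, 0.0853]
tool_rot: [[-0.007, 1.0, -0.001], [-0.002, -0.001, -1.0], [-1.0, -0.007, 0.002]]
ft_force: [0.8, 0.5, 0.4]
grip_width: 0.0553
```

```bash
python3 pic.py wrist w7; python3 go.py .4436 .269 .028; python3 hc.py w7 .4435 .27 .05 .015;python3 -c "
from h import *
d=load('w6');print(onz(d,252.5,173.5,.05),onz(d,292,51,.058))"
```

```text
[0.443 0.344 0.245] [-0.01 -0.29 -0.96]
t 10.77 p [0.4432 0.2683 0.0875] w 0.055 F [ 0.1 -0.5  0. ]
shift cm [ 5.95  0.07 -0.07] rv [-0.     0.001  0.003]
pred 259 208 20.4
260.8 209.8 17.2 [0.4451 0.2689 0.05  ]
257.5 197.8 18.3 [0.4426 0.2782 0.05  ]
258.5 204.8 19.4 [0.4433 0.2728 0.05  ]
[0.44344077 0.27027133 0.05      ] [0.47801115 0.38167289 0.058     ]
```

Call:
{"fn": "carry_out", "kwargs": {
  "motion": [
    [[2,0,-0.15,0,0,0,5.5],[4,0,-0.15,0,0,0,5.5],[6,0,-0.15,0,0,0,5.5],[6,0,-0.15,0,0,0,5.5],[6,0,-0.15,0,0,0,4.2]]
  ]
}}

```text
time_s: 11.18
position: [0.4443, 0.2706, 0.0298]
tool_rot: [[0.001, 1.0, 0.0], [0.0, 0.0, -1.0], [-1.0, 0.001, -0.0]]
ft_force: [1.1, -0.3, -0.5]
grip_width: 0.0443
```

Call:
{"fn": "carry_out", "kwargs": {
  "motion": [
    [[0,0,0,0,0,0,2.4],[0,0,0,0,0,0,2.4],[0,0,0,0,0,0,2.4],[0,0,0,0,0,0,2.4],[0,0,0,0,0,0,2.4]]
  ]
}}

```text
time_s: 11.6
position: [0.4446, 0.2709, 0.0308]
tool_rot: [[0.004, 1.0, 0.001], [0.001, 0.001, -1.0], [-1.0, 0.004, -0.001]]
ft_force: [-0.7, -0.6, 4.6]
grip_width: 0.0262
```

Call:
{"fn": "carry_out", "kwargs": {
  "motion": [
    [[0,0,0,0,0,0,2.4],[0,0,0,0,0,0,2.4],[-4,0,0,0,0,0,2.4],[-8,0,0,0,0,0,2.4],[-12,0,0,0,0,0,2.4]]
  ]
}}

```text
time_s: 12.02
position: [0.4433, 0.2705, 0.1516]
tool_rot: [[0.001, 1.0, 0.001], [0.0, 0.001, -1.0], [-1.0, 0.001, -0.0]]
ft_force: [1.4, 0.8, -1.0]
grip_width: 0.026
```

```bash
python3 go.py .651 .157 .15
```

```text
t 12.02 p [0.4433 0.2705 0.1516] w 0.026 F [ 1.4  0.8 -1. ]
shift cm [ 0.18 20.76 11.37] rv [ 0.001 -0.    -0.001]
```

Call:
{"fn": "carry_out", "kwargs": {
  "motion": [
    [[0,3.6,2,0,0,0,2.4],[0,7.2,3.9,0,0,0,2.4],[0,10.8,5.9,0,0,0,2.4],[0,14.4,7.9,0,0,0,2.4],[0,17.5,9.6,0,0,0,2.4]]
  ]
}}

```text
time_s: 12.43
position: [0.6208, 0.173, 0.1504]
tool_rot: [[0.003, 1.0, 0.0], [0.0, 0.0, -1.0], [-1.0, 0.003, -0.0]]
ft_force: [-0.2, 0.8, -0.7]
grip_width: 0.0259
```

Call:
{"fn": "carry_out", "kwargs": {
  "motion": [
    [[0,2.2,1.2,0,0,0,2.4],[0,3.2,1.7,0,0,0,2.4],[0,3.2,1.7,0,0,0,2.4],[0,3.2,1.7,0,0,0,2.4],[0,3.2,1.7,0,0,0,2.4]]
  ]
}}

```text
time_s: 12.85
position: [0.6499, 0.1584, 0.1496]
tool_rot: [[0.0, 1.0, 0.002], [0.0, 0.002, -1.0], [-1.0, 0.0, -0.0]]
ft_force: [0.5, -0.3, -2.0]
grip_width: 0.0258
```

```bash
python3 pic.py wrist w8; python3 go.py .651 .157 .041;python3 rings.py w8; python3 hc.py w8 .651 .157 .171 .015
```

```text
[0.65  0.234 0.31 ] [ 0.   -0.29 -0.96]
t 12.9 p [0.6498 0.1586 0.1496] w 0.0262 F [ 0.1  0.4 -0.2]
shift cm [10.86  0.11  0.16] rv [ 0.002 -0.    -0.   ]
[246.5 308.3] [39.2 45.9] [ 0.6377 -0.0133  0.01  ]
[256.7 177.4] [52.4 53.9] [0.6504 0.1576 0.01  ]
pred 258 251 27.4
256.5 246.5 23.6 [0.6499 0.1597 0.171 ]
256.5 228.8 24.4 [0.6499 0.1702 0.171 ]
253.5 250.8 22.9 [0.6483 0.1571 0.171 ]
```

View pics/w8.png

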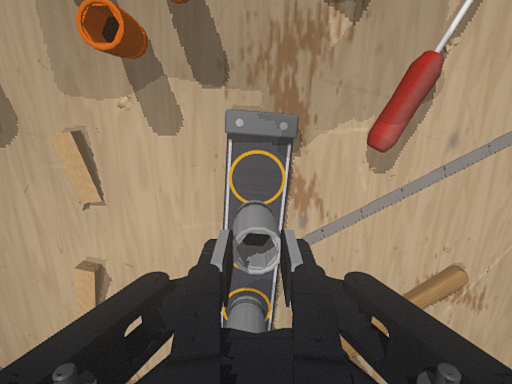

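Socket 1 is held upright with its rim at about (256,248). Ring a is fully visible at (257,177), and the socket is about 1.5 mm off it.

Call:
{"fn": "carry_out", "kwargs": {
  "motion": [
    [[3.5,0.05,0.15,0,0,0,2.4],[7,0.05,0.15,0,0,0,2.4],[9.5,0.05,0.15,0,0,0,2.4],[10.3,0.05,0.15,0,0,0,2.4],[10.75,0.05,0.15,0,0,0,2.4]]
  ]
}}

```text
time_s: 13.32
position: [0.6498, 0.1569, 0.0409]
tool_rot: [[-0.003, 1.0, 0.002], [-0.0, 0.002, -1.0], [-1.0, -0.003, 0.0]]
ft_force: [-8.0, -0.5, 14.1]
grip_width: 0.0256
```

Call:
{"fn": "carry_out", "kwargs": {
  "motion": [
    [[0.1,0,0,0,0,0,2.4],[0.1,0,0,0,0,0,3],[0.1,0,0,0,0,0,3.6],[0.1,0,0,0,0,0,5.5],[0.1,0,0,0,0,0,6.5]]
  ]
}}

```text
time_s: 13.73
position: [0.6517, 0.1563, 0.0412]
tool_rot: [[0.002, 1.0, 0.001], [0.0, 0.001, -1.0], [-1.0, 0.002, -0.0]]
ft_force: [0.4, -0.3, 0.5]
grip_width: 0.0592
```

Call:
{"fn": "carry_out", "kwargs": {
  "motion": [
    [[0,0,0,0,0,0,6.5],[-3,0,0,0,0,0,6.5],[-6,0,0,0,0,0,6.5],[-9,0,0,0,0,0,6.5],[-12.5,0,0,0,0,0,6.5]]
  ]
}}

```text
time_s: 14.15
position: [0.6506, 0.1562, 0.166]
tool_rot: [[-0.002, 1.0, 0.001], [-0.0, 0.001, -1.0], [-1.0, -0.002, 0.0]]
ft_force: [-0.2, 0.2, -0.1]
grip_width: 0.0649
```

```bash
python3 go.py .478 .375 .165
```

```text
t 14.15 p [0.6506 0.1562 0.166 ] w 0.0649 F [-0.2  0.2 -0.1]
shift cm [  0.12 -17.24 -21.9 ] rv [0.001 0.    0.002]
```

Call:
{"fn": "carry_out", "kwargs": {
  "motion": [
    [[0,-2.5,-3.2,0,0,0,6.5],[0,-5,-6.3,0,0,0,6.5],[0,-7.5,-9.5,0,0,0,6.5],[0,-10,-12.7,0,0,0,6.5],[0,-12.5,-15.9,0,0,0,6.5]]
  ]
}}

```text
time_s: 14.57
position: [0.5247, 0.3163, 0.1656]
tool_rot: [[0.001, 1.0, 0.001], [0.0, 0.001, -1.0], [-1.0, 0.001, -0.0]]
ft_force: [1.5, 1.0, 0.2]
grip_width: 0.0649
```

Call:
{"fn": "carry_out", "kwargs": {
  "motion": [
    [[0,-2.5,-3.2,0,0,0,6.5],[0,-4.7,-6,0,0,0,6.5],[0,-4.7,-6,0,0,0,6.5],[0,-4.7,-6,0,0,0,6.5],[0,-4.7,-6,0,0,0,6.5]]
  ]
}}

```text
time_s: 14.98
position: [0.4793, 0.3749, 0.1654]
tool_rot: [[0.001, 1.0, 0.001], [-0.0, 0.001, -1.0], [-1.0, 0.001, 0.0]]
ft_force: [-0.1, -1.4, 0.3]
grip_width: 0.0649
```

```bash
python3 pic.py wrist w9; python3 go.py .478 .38 .034; python3 hc.py w9 .478 .38 .058 .019
```

```text
[0.479 0.45  0.325] [ 0.   -0.29 -0.96]
t 15.03 p [0.4797 0.3744 0.1653] w 0.0654 F [ 0.7  0.2 -0.3]
shift cm [13.13 -0.17 -0.56] rv [ 0.  0. -0.]
pred 255 180 19.5
255.5 176.5 18.7 [0.4785 0.3832 0.058 ]
255.5 170.8 18.4 [0.4785 0.3888 0.058 ]
```

View pics/w9.png

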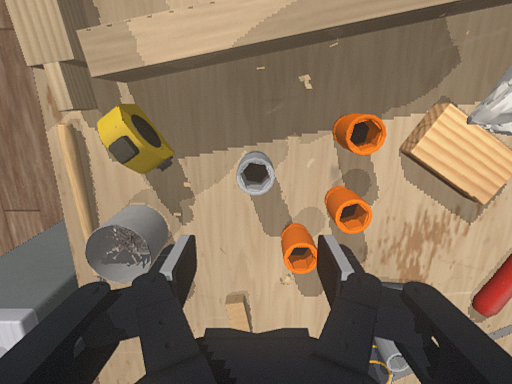

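Socket 2, the grey one, has its rim at (255,176), which is (0.4785,0.383). The orange look-alikes clear the jaws.

Call:
{"fn": "carry_out", "kwargs": {
  "motion": [
    [[0,-0.1,-0.75,0,0,0,6],[3,-0.1,-0.75,0,0,0,6],[6,-0.1,-0.75,0,0,0,6],[9,-0.1,-0.75,0,0,0,6],[12,-0.1,-0.75,0,0,0,6]]
  ]
}}

```text
time_s: 15.45
position: [0.4787, 0.3822, 0.044]
tool_rot: [[0.001, 1.0, -0.001], [0.0, -0.001, -1.0], [-1.0, 0.001, -0.0]]
ft_force: [0.5, 0.8, 0.0]
grip_width: 0.06
```

Call:
{"fn": "carry_out", "kwargs": {
  "motion": [
    [[1.1,0,0,0,0,0,6],[1.1,0,0,0,0,0,6],[1.1,0,0,0,0,0,3.2],[1.1,0,0,0,0,0,3.2],[1.1,0,0,0,0,0,3.2]]
  ]
}}

```text
time_s: 15.87
position: [0.4791, 0.3831, 0.0365]
tool_rot: [[0.004, 1.0, 0.001], [0.002, 0.001, -1.0], [-1.0, 0.004, -0.002]]
ft_force: [-0.6, -0.4, 4.9]
grip_width: 0.0351
```

Call:
{"fn": "carry_out", "kwargs": {
  "motion": [
    [[0,0,0,0,0,0,3.2],[0,0,0,0,0,0,3.2],[0,0,0,0,0,0,3.2],[0,0,0,0,0,0,3.2]]
  ]
}}

```text
time_s: 16.2
position: [0.4791, 0.3831, 0.0364]
tool_rot: [[0.004, 1.0, 0.001], [0.002, 0.001, -1.0], [-1.0, 0.004, -0.002]]
ft_force: [-0.1, -0.6, 6.2]
grip_width: 0.0353
```

Call:
{"fn": "carry_out", "kwargs": {
  "motion": [
    [[0,0,0,0,0,0,3.2],[-4,0,0,0,0,0,3.2],[-8,0,0,0,0,0,3.2],[-12,0,0,0,0,0,3.2],[-13.5,0,0,0,0,0,3.2]]
  ]
}}

```text
time_s: 16.62
position: [0.4794, 0.3835, 0.1761]
tool_rot: [[0.009, 1.0, 0.001], [0.005, 0.001, -1.0], [-1.0, 0.009, -0.005]]
ft_force: [0.2, 0.1, -1.4]
grip_width: 0.0348
```

```bash
python3 go.py .645 .073 .17
```

```text
t 16.62 p [0.4794 0.3835 0.1761] w 0.0348 F [ 0.2  0.1 -1.4]
shift cm [ 0.61 16.52 31.07] rv [ 0.001 -0.005 -0.009]
```

Call:
{"fn": "carry_out", "kwargs": {
  "motion": [
    [[0,1.8,3.4,0,0,0,3.2],[0,3.6,6.8,0,0,0,3.2],[0,5.4,10.2,0,0,0,3.2],[0,7.2,13.6,0,0,0,3.2],[0,9,17,0,0,0,3.2]]
  ]
}}

```text
time_s: 17.03
position: [0.5686, 0.2111, 0.1701]
tool_rot: [[0.001, 1.0, 0.001], [0.0, 0.001, -1.0], [-1.0, 0.001, -0.0]]
ft_force: [0.3, 0.8, -0.9]
grip_width: 0.0348
```

Call:
{"fn": "carry_out", "kwargs": {
  "motion": [
    [[0,1.8,3.4,0,0,0,3.2],[0,3.6,6.8,0,0,0,3.2],[0,5.4,10.2,0,0,0,3.2],[0,6.9,13,0,0,0,3.2],[0,7.4,14,0,0,0,3.2]]
  ]
}}

```text
time_s: 17.45
position: [0.6439, 0.0685, 0.1695]
tool_rot: [[0.001, 1.0, -0.003], [-0.001, -0.003, -1.0], [-1.0, 0.001, 0.001]]
ft_force: [-0.4, 0.7, -1.0]
grip_width: 0.0348
```

Call:
{"fn": "carry_out", "kwargs": {
  "motion": [
    [[0,0,0,0,0,0,3.2],[0,0,0,0,0,0,3.2],[0,0,0,0,0,0,3.2]]
  ]
}}

```text
time_s: 17.7
position: [0.6416, 0.0741, 0.1695]
tool_rot: [[-0.0, 1.0, 0.002], [0.0, 0.002, -1.0], [-1.0, -0.0, -0.0]]
ft_force: [0.2, 0.6, -1.8]
grip_width: 0.0345
```

```bash
python3 pic.py wrist w10; python3 go.py .645 .0725 .047;python3 rings.py w10; python3 hc.py w10 .645 .073 .196 .019; python3 hc.py w10 .651 .157 .06 .015
```

```text
[0.641 0.149 0.33 ] [ 0.   -0.29 -0.96]
t 17.75 p [0.6416 0.0743 0.1696] w 0.0348 F [ 0.7 -0.  -1.3]
shift cm [12.26  0.34  0.18] rv [ 0.003 -0.    -0.   ]
[258.3 173.7] [49.6 50.7] [0.644  0.0727 0.01  ]
[264.7  96. ] [56.6 60.5] [0.6505 0.1582 0.01  ]
pred 263 255 35.8
257.5 249.5 33.4 [0.6422 0.0763 0.196 ]
253.5 234.2 39.6 [0.6401 0.0852 0.196 ]
255.8 241.8 31.5 [0.6413 0.0808 0.196 ]
pred 267 96 16.6
266.2 98.2 16.6 [0.6504 0.1549 0.06  ]
```

View pics/w10.png

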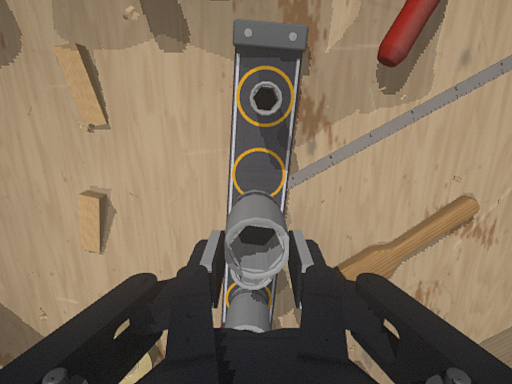

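Socket 1 stands on ring a, with its rim at (266,98) and the ring centre at (265,96), about 3 mm off. Ring b is at (259,173), and socket 2 needs to move about +3 mm in x and −2 mm in y.

Call:
{"fn": "carry_out", "kwargs": {
  "motion": [
    [[3.5,0.3,0.2,0,0,0,3.2],[7.2,0.3,0.2,0,0,0,3.2],[10.7,0.3,0.2,0,0,0,3.2],[11.6,0.3,0.2,0,0,0,3.2],[12,0.3,0.2,0,0,0,3.2]]
  ]
}}

```text
time_s: 18.17
position: [0.6441, 0.0719, 0.0477]
tool_rot: [[-0.004, 1.0, 0.002], [0.0, 0.002, -1.0], [-1.0, -0.004, -0.0]]
ft_force: [-0.2, -0.0, -1.0]
grip_width: 0.0345
```

Call:
{"fn": "carry_out", "kwargs": {
  "motion": [
    [[0.2,0,0,0,0,0,3.2],[0.2,0,0,0,0,0,3.8],[0.2,0,0,0,0,0,4.4],[0.2,0,0,0,0,0,6],[0.2,0,0,0,0,0,7]]
  ]
}}

```text
time_s: 18.58
position: [0.6459, 0.0707, 0.0486]
tool_rot: [[0.003, 1.0, 0.001], [-0.0, 0.001, -1.0], [-1.0, 0.003, 0.0]]
ft_force: [0.8, -0.6, -0.6]
grip_width: 0.0666
```

Call:
{"fn": "carry_out", "kwargs": {
  "motion": [
    [[0,0,0,0,0,0,7],[-3,0,0,0,0,0,7],[-6,0,0,0,0,0,7],[-9,0,0,0,0,0,7],[-12.5,0,0,0,0,0,7]]
  ]
}}

```text
time_s: 19.0
position: [0.6447, 0.0708, 0.1732]
tool_rot: [[-0.001, 1.0, 0.001], [0.0, 0.001, -1.0], [-1.0, -0.001, -0.0]]
ft_force: [0.5, -0.5, -0.1]
grip_width: 0.0698
```

Call:
{"fn": "carry_out", "kwargs": {
  "motion": [
    [[-3,0,4,0,0,0,7],[-6,-2,8,0,0,0,7],[-9,-4,12,0,0,0,7],[-9,-4,15,0,0,0,7],[-9,-4,15,0,0,0,7]]
  ]
}}

```text
time_s: 19.42
position: [0.6048, -0.0833, 0.2655]
tool_rot: [[0.004, 1.0, -0.002], [-0.003, -0.002, -1.0], [-1.0, 0.004, 0.003]]
ft_force: [0.2, -0.2, -0.8]
grip_width: 0.0698
```

```bash
python3 pic.py wrist w11; python3 pic.py side s11; python3 go.py .645 .0725 .047
for a in "w11 .651 .157 .06 .015" "w11 .645 .073 .068 .019" "w11 .638 -.012 .076 .023" "w11 .632 -.098 .084 .027";do python3 hc.py $a;done
python3 -c "
import cv2
a=cv2.imread('pics/w11.png');b=cv2.imread('pics/s11.png')[130:322,230:400]
b=cv2.resize(b,(340,384),interpolation=cv2.INTER_CUBIC)
cv2.imwrite('pics/c11.png',cv2.resize(cv2.hconcat([a[:,52:],b]),(800,384)))"
```

```text
[ 0.604 -0.008  0.425] [ 0.   -0.3  -0.96]
[ 0.444 -0.667  0.471] [ 0.14  0.88 -0.45]
t 19.52 p [ 0.6051 -0.0821  0.2639] w 0.0702 F [ 0.8  1.2 -0.7]
shift cm [ 21.68   3.88 -15.5 ] rv [-0.003  0.001 -0.003]
pred 298 -59 14.1
291.8 32.2 16.1 [0.647 0.071 0.06 ]
295.5 27.5 16.1 [0.651  0.0758 0.06  ]
289.8 27.5 14.3 [0.6445 0.0758 0.06  ]
pred 291 28 16.9
291.8 32.2 16.2 [0.646  0.0693 0.068 ]
294.8 27.8 15.4 [0.6492 0.0736 0.068 ]
pred 284 108 19.4
281.2 107.5 21.4 [ 0.6352 -0.012   0.076 ]
284.8 111.2 16.2 [ 0.6397 -0.0162  0.076 ]
276.2 108.5 20.7 [ 0.6293 -0.0131  0.076 ]
pred 278 180 21.7
277.5 180.5 21.1 [ 0.632  -0.0993  0.084 ]
273.8 167.8 21.8 [ 0.6272 -0.0831  0.084 ]
271.2 174.5 23.0 [ 0.624  -0.0916  0.084 ]
```

View pics/c11.png

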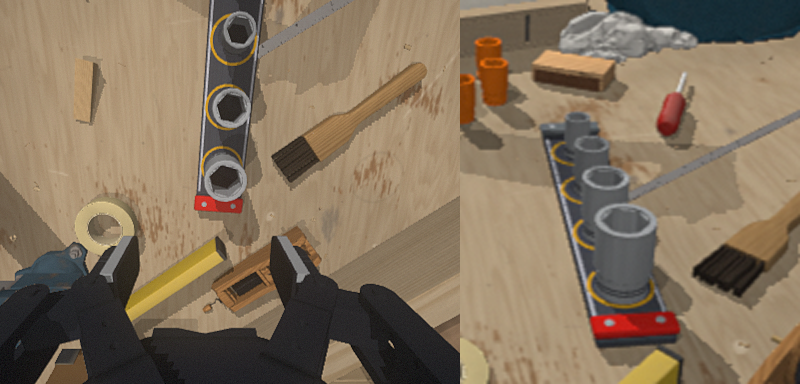

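```bash
python3 -c "
from rig import env
print(env.close_job())"
```

```text
the job is handed in; nothing more can be done
None
```

All four sockets stand on their rings in order of size, with the largest (socket 4) on ring d next to the red cap. Socket 3 is on c, socket 2 on b, and the smallest (socket 1) is on a next to the grey cap. I handed the job in at about 19.5 s, with the gripper open and well clear; no verdict was reported.

- **Placing:** The last wrist and side pictures showed all four upright on their rings. The measured centres were about 2–4 mm from the ring centres, against the 14 mm allowed. Socket 1 was out of the final wrist view, so its figure (about 3 mm) comes from the wrist picture just before, with the side picture showing it still standing.
- **Cameras disagreed:** The side camera put points about 5 mm away from the wrist camera along the strip, and 12 mm away for socket 4 at pickup. I measured sockets and rings with the wrist camera, so most of that error cancels out.
- **Rim detection:** The automatic rim finder sometimes gave several candidates a few mm apart, so I checked them by eye.
- **Contact:** The highest contact force I saw was about 16 N. The orange look-alikes were left alone.

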